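Clear the brittle clip pot from the cabinet door, then open the door

ROBOT

A 7-joint arm with a two-finger parallel gripper is mounted at the origin on a cart in front of the work surface, level with it; the furniture and walls round the work are solid. World frame = base frame: x ahead of the robot, y to its left, z up, the work surface at z = 0. Lengths are in m, angles in rad, forces in N, time in s.
With the tool pointing down it reaches from about 0.4 to 0.85 m from the base axis. Payload 10.4 kg.
Tool frame: the origin (TCP) lies at the very end of the fingers, on their centre line; the grasp point (between the pads) lies 19 mm behind it; y points along the fingers, z is the direction in which the jaws open and shut, and the axes are right-handed (so a half turn about y gives the same grasp; the last joint's range is limited). The gripper opens to 85 mm and grips with 20 to 120 N. Pads are 22 mm wide; open, the fingers measure 114 mm over their backs; the gripper's body (76 mm by 85 mm) begins 54 mm behind the grasp point. The pads swing forward as they close: fully open they stand 13 mm farther back than shut.
Start: joints at [1.119, 0.332, -0.065, 1.46, 0.022, 1.35, -0.088], TCP at [0.26, -0.568, 0.231] pointing down, gripper open.
Joint ranges: [-2.6, 2.6], [-0.5, 2.12], [-1.47, 1.34], [0.16, 2.42], [-1.27, 4.41], [0.06, 2.06], [-2.6, 2.6]. Speed limits (rad/s): [2.22, 2.22, 2.79, 2.79, 3.14, 3.14, 3.14].

INTERFACE

Orientations are given as a unit quaternion [x, y, z, w].
In Python, from station import env gives the robot as it stands.
- The arm moves only by the tool drive_tool, never from a script. Its argument "series" is a list of rows, each an object with "fingers": the opening in per cent of the stroke, from 0 (shut) to 100 (fully open); "dp": the shift along the world's x, y, z as a fraction of full scale, a list of three; "turn": the turn, a rotation vector about the world's x, y, z as a fraction of full scale, a list of three. A call has 1 to 10 rows; each row shifts and turns the commanded pose from where the row before left it; what a row does not reach is not made up. Full scale, the value 1, is 4 cm for a shift and 0.12 rad for a turn. A row lasts 1/10 s, in which the tool goes at most 50 mm and 8.59 degrees, less where a joint would pass 70% of its speed; a pose out of reach is approached as far as the arm can. A call with a number of a shift or a turn outside -1 to 1 is refused whole. A call with a gripper value outside its range is refused whole. The fingers move at their own pace and stop on an object; "newtons" is the grip in N (left out, the last holds). Time passes only in rows, so rows that do not move let the fingers close. It gives the time, the measured TCP pose, the force and the opening at its end, in the units of the state.
- env.read_state(): the state, without advancing time (a new reading comes with each control period).
- env.read_camera(name): name is "scene" or "top"; returns the picture (420x560x3 uint8, red, green, blue); there is no depth.
- env.camera_info(name): a dict with "mtx" (3x3 intrinsics, pixels), "rvec" (rotation vector, rad) and "tvec" (3), from world to camera coordinates, as OpenCV has them. Camera axes: x right, y down, z forward; pixel columns grow to the right and rows downward; lengths in m; the calibration is good to about 2 mm. A picture is of the moment at which its call begins. camera_info takes no time and is no camera call.
- env.close_job(): hands the job in, once; it reports no verdict.
Trained networks look in the newest picture that a camera, given by its name, has taken for a name from the list of things; names that differ only in an ending like _2 or _b are one class to them, and where a whole thing is asked for, a point or a joint stands for the part that bears it (a point fixed in the world has none). Each returns a list of dicts, best first, with "p" (0 to 1); they miss things now and then, are a little off and sometimes report something else, mostly with a low value. They report only what shows in the picture. A call takes as long as a camera call.
- env.search_frame(query, camera): "location" ([x, y, z] in m, in world coordinates, good to about 4 mm: the middle of the surface that is visible of it).
The state is a dict: "time": time; "joint_positions": joint angles; "joint_vel": joint speeds; "joint_efforts": joint torques, N m; "tool_pos": TCP position; "tool_rot": TCP orientation; "ft_force": force on the tool from outside, world axes, zero at the start; "ft_torque": the same for the moment, N m; "gripper_width": finger opening in m.
Only numpy, scipy, OpenCV 4.12 (cv2) and the standard library are available. Lean on these libraries where they do the work, as an engineer would, in place of code of your own. Each camera call takes 0.05 s, during which the arm holds its last target. There are 200 camera calls.

TASK

The clear pot of paper clips stands in the way of the little cabinet's door, and its wall is brittle: without gripping or lifting it, push it slowly and gently across the desk until it stands upright, wholly on the round blue felt mat. Then swing the blue cabinet door wide open by its handle, to a right angle or a little more, and leave it so. Do not let the door bump the pot, and leave the glue stick, the eraser and the cream jar where they stand.

Things in the scene. Friction and masses are not known exactly. Their poses are not given: they have to be found in the camera images.
- pot: round greyish clear pot with paper clips inside, diameter 58 mm, height 40 mm, about 0.2 kg, loose on the desk. Origin: centre of its underside, z up. Brittle: more than 6 N from the robot cracks it (any grip is more). Pushing it needs 1 to 3 N; touch it at under 0.05 m/s and push at under 0.1 m/s (0.25 m/s spoils it).
- mat: flat round blue felt mat with a thin yellow ring near its edge, diameter 110 mm, under 1.5 mm thick, lying fixed on the desk; it is no obstacle, things slide on to it. Origin: its centre, at desk height.
- cabinet: small white cabinet fixed on the desk, 160 mm deep (x), 180 mm wide (y), 160 mm high. Origin: centre of its underside; its door closes the face on its own -x side (towards the robot).
- door (a joint): hinge of the blue cabinet door (174 mm wide, 151 mm high, 15 mm thick), vertical axis at the door's left (+y) edge as seen from the robot. 0 = shut, grows as the free right-hand edge swings towards the robot, 1.57 = right angle, stop at 1.9 rad. It turns easily and stays where it is left; it may start slightly ajar.
- door_hinge (a point): point on the door's hinge axis, half way up the door, in the front face of the door. Turns with the door: its x axis is the door's normal, pointing into the cabinet when shut, and -y points along the door from the hinge to the free edge.
- handle_top (a point): grip point on the door's vertical steel bar handle: on the bar's centre line, 20 mm below the bar's upper end. The bar is 11 mm thick and 101 mm long, stands 35 mm off the door's face and 144 mm from the hinge; the cabinet's top is 40 mm above this point. Turns with the door, axes as door_hinge.
- glue: yellow glue stick standing upright, 27 mm diameter, 94 mm high, loose, near the mat; must not be disturbed. Origin: centre of its underside.
- eraser: blue and white eraser lying flat, 21 x 42 x 13 mm, loose, near the mat; must not be disturbed. Origin: centre of its underside.
- jar: round cream jar with white lid, diameter 69 mm, height 60 mm, loose, near the mat; must not be disturbed. Origin: centre of its underside.

How it is judged:
By the outcome, as a careful person would: the job done as asked, in the order asked, and still so for the second after the job is handed in, with the robot touching nothing.
It also fails if it takes over 58 s, if anything falls off the work surface, if the arm or the gripper's body presses on something with over 40 N, if the wrist force passes 120 N, or if a joint passes its speed limit or range.

## Working session

There is one attempt and no reset: what is moved stays moved. The work goes in short steps, Python scripts to look and compute and a tool call to move; the robot and the scene stay as the last step left them, time stands still between calls to the robot, and variables do not carry over. Pictures are saved under pics/ and viewed, about 8 in all and at most 12, crops included, and the job is handed in when it is done.

Besides the shell and the picture viewer there is one more tool, called after ">>>" as name([rows], argument=value, ...), one row to a line, values as JSON. drive_tool: Moves the arm, as the interface text tells. Shift numbers are shares of 4 cm and turn numbers shares of 0.12 rad, none past 1 either way. Its arguments: {"type":"object","properties":{"series":{"type":"array"},"newtons":{"type":"number"}},"required":["series"]}

```bash
mkdir -p pics; python3 - <<'E'
from station import env
import cv2, numpy as np
s=env.read_state(); print({k:np.round(v,3).tolist() for k,v in s.items()})
for c in("scene","top"):
    im=env.read_camera(c); cv2.imwrite(f"pics/{c}0.png",im[:,:,::-1])
    i=env.camera_info(c); R=cv2.Rodrigues(np.array(i["rvec"],float))[0]; print(c,np.round(-R.T@np.array(i["tvec"]).ravel(),3),np.round(i["mtx"],0).tolist())
    for q in("pot","mat","cabinet","door","handle_top","door_hinge","glue","eraser","jar"):
        print(q,[(np.round(d["location"],3).tolist(),round(d["p"],2)) for d in env.search_frame(q,c)[:2]])
print(env.read_state()["time"])
E
```

```text
{'time': 0.0, 'joint_positions': [1.119, 0.333, -0.065, 1.461, 0.022, 1.35, -0.088], 'joint_vel': [0.001, 0.001, -0.001, 0.0, -0.002, 0.0, -0.001], 'joint_efforts': [0.001, -62.543, 0.05, -39.161, 0.016, 0.01, 0.0], 'tool_pos': [0.26, -0.568, 0.231], 'tool_rot': [-0.151, 0.691, -0.69, 0.15], 'ft_force': [0.882, 0.126, 0.721], 'ft_torque': [-0.032, 0.017, -0.057], 'gripper_width': 0.085}
scene [-0.084  0.363  1.13 ] [[513.0, 0.0, 289.0], [0.0, 513.0, 207.0], [0.0, 0.0, 1.0]]
pot [([0.452, -0.0, 0.022], 0.61)]
mat [([0.451, -0.237, 0.002], 0.9), ([0.599, 0.016, 0.098], 0.7)]
cabinet [([0.641, 0.031, 0.152], 0.87)]
door [([0.6, 0.015, 0.097], 0.92)]
handle_top [([0.602, 0.014, 0.098], 0.76), ([0.453, 0.001, 0.02], 0.56)]
door_hinge [([0.601, 0.014, 0.097], 0.66), ([0.365, -0.266, 0.011], 0.23)]
glue [([0.388, -0.33, 0.07], 0.54)]
eraser [([0.453, 0.001, 0.021], 0.24)]
jar [([0.492, -0.327, 0.06], 0.58)]
top [ 0.162 -0.352  1.129] [[531.0, 0.0, 285.0], [0.0, 531.0, 200.0], [0.0, 0.0, 1.0]]
pot [([0.452, 0.004, 0.023], 0.76)]
mat [([0.452, -0.236, -0.003], 0.56)]
cabinet [([0.646, 0.001, 0.162], 0.93), ([0.492, -0.342, 0.06], 0.28)]
door [([0.365, -0.265, 0.011], 0.69), ([0.6, -0.0, 0.107], 0.56)]
handle_top [([0.599, 0.003, 0.104], 0.59)]
door_hinge [([0.603, 0.002, 0.109], 0.71)]
glue [([0.384, -0.343, 0.093], 0.61)]
eraser [([0.367, -0.267, 0.012], 0.7)]
jar [([0.49, -0.341, 0.061], 0.88), ([0.367, -0.264, 0.015], 0.67)]
1.0
```

View pics/scene0.png

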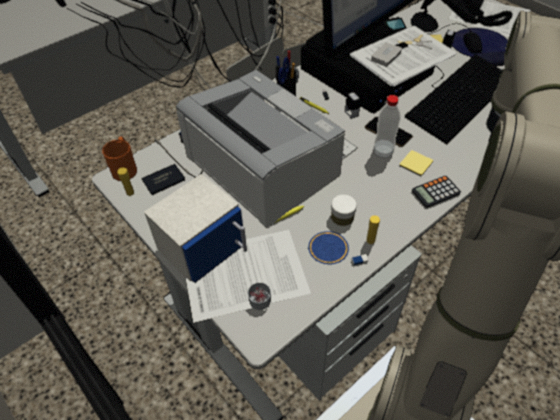

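View pics/top0.png

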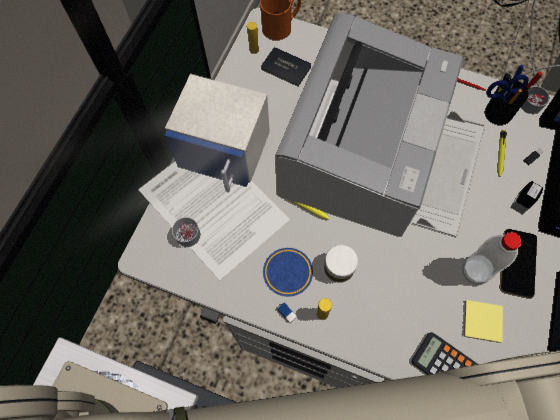

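The scene picture shows the pot at about (260,296), mat (328,247), cabinet (200,225), and handle (241,237). The top picture shows the pot at (186,233), mat (288,272), jar (341,263), glue (324,308), eraser (287,312), and handle (227,175). I'll enlarge the cabinet and measure it.

```bash
cat > h.py <<'E'
import cv2, numpy as np
from station import env
def cam(c):
    i=env.camera_info(c); return np.array(i["mtx"],float),np.array(i["rvec"],float).ravel(),np.array(i["tvec"],float).ravel()
def proj(c,P):
    K,r,t=cam(c); return cv2.projectPoints(np.array(P,float).reshape(-1,3),r,t,K,None)[0].reshape(-1,2)
def ray(c,uv,z):
    K,r,t=cam(c); R=cv2.Rodrigues(r)[0]; o=-R.T@t; d=R.T@np.linalg.inv(K)@np.array([uv[0],uv[1],1.]); return o+d*(z-o[2])/d[2]
E
python3 - <<'E'
from h import *
a=cv2.imread("pics/top0.png")[65:255,140:300]; b=cv2.imread("pics/scene0.png")[175:315,140:300]
a=cv2.resize(a,None,fx=3,fy=3,interpolation=cv2.INTER_CUBIC); b=cv2.resize(b,None,fx=2,fy=2,interpolation=cv2.INTER_CUBIC)
o=np.zeros((570,800,3),np.uint8); o[:570,:480]=a; o[:280,480:800]=b; cv2.imwrite("pics/crop.png",o)
E
```

```text
(no output)
```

View pics/crop.png

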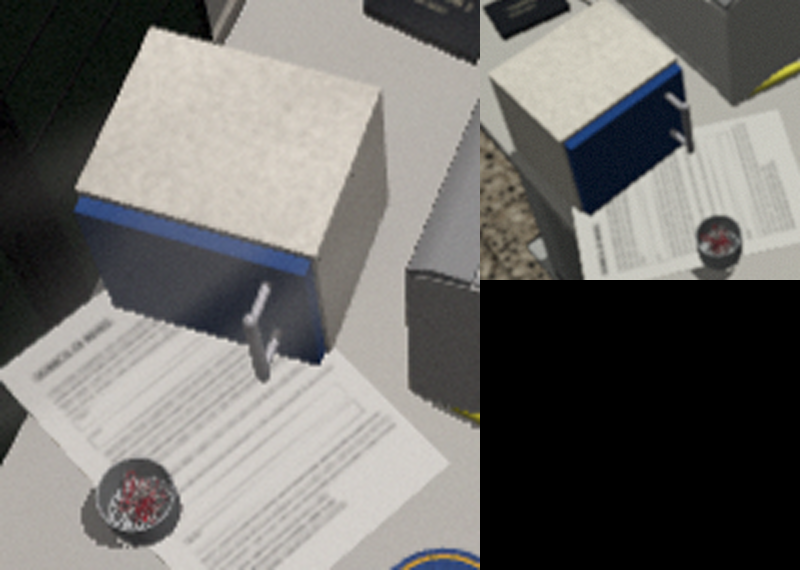

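```bash
python3 - <<'E'
from h import *
from scipy.optimize import least_squares
uv=np.array([[190.7,74.3],[267,96],[245.3,150.3],[166,129.3]])
for p in uv: print(ray("top",p,.16).round(3))
L=np.array([[.08,.09],[.08,-.09],[-.08,-.09],[-.08,.09]])
def T(x,l,z): 
    c,s=np.cos(x[2]),np.sin(x[2]); l=np.atleast_2d(l); return np.c_[x[0]+c*l[:,0]-s*l[:,1],x[1]+s*l[:,0]+c*l[:,1],np.full(len(l),z)]
# scene top corners: crop/2+(140,175): near-left(robot +y front), front right, back
us=np.array([[599/2+0-100,175],[678-480,62],[565-480,137],[490-480,75]],float)
us=np.array([[(599-480)/2+140,175],[(680-480)/2+140,175+31],[(566-480)/2+140,175+69],[(490-480)/2+140,175+37.5]])
for n,f in(("top",lambda x:(proj("top",T(x,L,.16))-uv).ravel()),("scene",lambda x:(proj("scene",T(x,L,.16))-us).ravel()),("both",lambda x:np.r_[(proj("top",T(x,L,.16))-uv).ravel(),(proj("scene",T(x,L,.16))-us).ravel()])):
    r=least_squares(f,[.68,.03,0.]); print(n,r.x.round(4),r.fun.round(1))
x=r.x
c=np.cos(x[2]);s=np.sin(x[2])
# handle predicted with door shut: try front-face offset; hinge y local = +.087
for off in(0,.015):
  xl=-.08-off-.035
  H=[T(x,[xl,.087-.144],z)[0] for z in(.14,.039)]
  print(off,np.round(H,3).tolist(),proj("top",H).round(1).tolist(),proj("scene",H).round(1).tolist())
print("bar meas top",ray("top",(223.3,170.7),.14).round(3),ray("top",(227.7,191),.039).round(3), "scene", ray("scene",((689-480)/2+140,175+52),.14).round(3),ray("scene",((690-480)/2+140,175+75),.039).round(3))
print("pot rim", ray("top",(140+138/3,65+498/3),.04).round(3), ray("scene",((719-480)/2+140,175+119.),.04).round(3))
# mat centroid by colour
for c in("top","scene"):
    hsv=cv2.cvtColor(cv2.imread(f"pics/{c}0.png"),cv2.COLOR_BGR2HSV); m=cv2.inRange(hsv,(100,90,40),(130,255,255))
    n,l,st,ce=cv2.connectedComponentsWithStats(m)
    for k in range(1,n):
        if st[k,4]>40: print(c,st[k],ray(c,ce[k],0.).round(3))
    m=cv2.inRange(hsv,(18,140,100),(32,255,255)); n,l,st,ce=cv2.connectedComponentsWithStats(m)
    for k in range(1,n):
        if st[k,4]>25: print(c,"yel",st[k],ce[k].round(0))
E
```

```text
[0.753 0.105 0.16 ]
[ 0.761 -0.074  0.16 ]
[ 0.621 -0.082  0.16 ]
[0.607 0.094 0.16 ]
top [0.6864 0.0112 0.0685] [ 0.8 -2.6  1.7 -4.3 -0.4  3.6 -2.   2.4]
scene [ 0.6826  0.0154 -1.5249] [-4.1 -2.6  0.3  4.6  4.6  4.1 -1.4 -7.1]
both [ 0.6886  0.0121 -0.535 ] [ 32.5  -9.9   5.5  22.8 -34.4  10.1  -3.1 -27.1 -45.7  12.4 -15.6 -28.6
  48.6 -18.5  10.3  24.7]
0 [[0.561, 0.022, 0.14], [0.561, 0.022, 0.039]] [[189.3, 163.1], [197.0, 183.4]] [[220.2, 244.3], [224.6, 267.7]]
0.015 [[0.548, 0.029, 0.14], [0.548, 0.029, 0.039]] [[183.4, 167.0], [191.5, 187.1]] [[220.9, 249.4], [225.3, 272.7]]
bar meas top [ 0.57  -0.052  0.14 ] [ 0.568 -0.051  0.039] scene [ 0.563 -0.053  0.14 ] [ 0.569 -0.05   0.039]
pot rim [ 0.448 -0.005  0.04 ] [0.443 0.004 0.04 ]
top [513  65  15  16  78] [ 1.153 -0.61   0.   ]
top [493  80  15   6  45] [ 1.111 -0.569  0.   ]
top [164 130  79  27 443] [0.678 0.067 0.   ]
top [263 248  50  48 208] [ 0.45  -0.239  0.   ]
top [ 267  252   42   40 1336] [ 0.453 -0.24   0.   ]
top [278 303  14  15 115] [ 0.372 -0.263  0.   ]
top yel [247  22  11  12  81] [252.  26.]
top yel [498 138   8  38 185] [501. 156.]
top yel [297 203  32  16 129] [315. 211.]
top yel [265 251  31  43  79] [274. 276.]
top yel [284 250  27  41  71] [303. 267.]
top yel [319 298  13  14 143] [325. 305.]
scene [471  29  36  29 538] [ 0.732 -1.393  0.   ]
scene [453  30  20  26 218] [ 0.803 -1.297  0.   ]
scene [182 207  59  75 506] [ 0.705 -0.023  0.   ]
scene [312 234  33  27 679] [ 0.451 -0.237  0.   ]
scene [353 256  10   8  59] [ 0.371 -0.267  0.   ]
scene yel [305 100  22  13  52] [315. 106.]
scene yel [117 167  10   8  63] [122. 171.]
scene yel [281 206  22  12  72] [292. 211.]
scene yel [370 216   9   8  61] [374. 220.]
```

The door is shut. Its handle is at about (0.568,-0.052), its hinge at (0.593,0.092), the pot at (0.448,0.001) and the mat at (0.452,-0.239). I'll cradle the pot between half-open fingers, jaws along x, from its +y side.

>>> drive_tool([
  {"fingers":47,"dp":[0.25,0.8,0],"turn":[0,0,0.475]},
  {"fingers":47,"dp":[0.25,0.8,0],"turn":[0,0,0.475]},
  {"fingers":47,"dp":[0.25,0.8,0],"turn":[0,0,0.475]},
  {"fingers":47,"dp":[0.25,0.8,0],"turn":[0,0,0.475]},
  {"fingers":47,"dp":[0.25,0.8,0],"turn":[0,0,0.475]},
  {"fingers":47,"dp":[0.25,0.8,0],"turn":[0,0,0.475]},
  {"fingers":47,"dp":[0.25,0.8,0],"turn":[0,0,0.475]},
  {"fingers":47,"dp":[0.25,0.8,0],"turn":[0,0,0.475]},
  {"fingers":47,"dp":[0.25,0.8,0],"turn":[0,0,0.475]},
  {"fingers":47,"dp":[0.25,0.8,0],"turn":[0,0,0.475]},
])

```text
time: 2.0
tool_pos: [0.3601, -0.2471, 0.2315]
tool_rot: [0.339, -0.62, 0.621, -0.339]
ft_force: [1.0, 0.6, 0.5]
gripper_width: 0.0401
```

>>> drive_tool([
  {"fingers":47,"dp":[0.22,0.8,0],"turn":[0,0,0.475]},
  {"fingers":47,"dp":[0.22,0.8,0],"turn":[0,0,0.475]},
  {"fingers":47,"dp":[0.22,0.8,0],"turn":[0,0,0.475]},
  {"fingers":47,"dp":[0.22,0.8,0],"turn":[0,0,0.475]},
  {"fingers":47,"dp":[0.22,0.8,0],"turn":[0,0,0.475]},
  {"fingers":47,"dp":[0.22,0.8,0],"turn":[0,0,0.475]},
  {"fingers":47,"dp":[0.22,0.8,0],"turn":[0,0,0.475]},
  {"fingers":47,"dp":[0.22,0.8,0],"turn":[0,0,0.475]},
  {"fingers":47,"dp":[0.22,0.8,0],"turn":[0,0,0.475]},
  {"fingers":47,"dp":[0.22,0.8,0],"turn":[0,0,0.475]},
])

```text
time: 3.0
tool_pos: [0.4481, 0.0729, 0.2316]
tool_rot: [0.5, -0.5, 0.5, -0.5]
ft_force: [0.2, -0.8, 0.1]
gripper_width: 0.0405
```

>>> drive_tool([
  {"fingers":47,"dp":[0,0,-0.7],"turn":[0,0,0]},
  {"fingers":47,"dp":[0,0,-0.7],"turn":[0,0,0]},
  {"fingers":47,"dp":[0,0,-0.7],"turn":[0,0,0]},
  {"fingers":47,"dp":[0,0,-0.7],"turn":[0,0,0]},
  {"fingers":47,"dp":[0,0,-0.7],"turn":[0,0,0]},
  {"fingers":47,"dp":[0,0,-0.7],"turn":[0,0,0]},
  {"fingers":47,"dp":[0,0,-0.7],"turn":[0,0,0]},
  {"fingers":47,"dp":[0,0,-0.4],"turn":[0,0,0]},
  {"fingers":47,"dp":[0,0,-0.2],"turn":[0,0,0]},
  {"fingers":47,"dp":[0,0,0],"turn":[0,0,0]},
])

```text
time: 4.0
tool_pos: [0.4474, 0.0716, 0.0108]
tool_rot: [-0.5, 0.501, -0.5, 0.499]
ft_force: [0.1, 0.5, 0.1]
gripper_width: 0.0401
```

```bash
python3 - <<'E'
from h import *
for c in("scene","top"):
    im=env.read_camera(c)[:,:,::-1]; cv2.imwrite(f"pics/{c}1.png",im)
s=env.read_state(); print(s["tool_pos"],s["ft_force"])
P=s["tool_pos"]; 
def crop(c,x,y):
    return cv2.resize(cv2.imread(f"pics/{c}1.png")[y:y+150,x:x+130],None,fx=3,fy=3,interpolation=cv2.INTER_CUBIC)
cv2.imwrite("pics/crop1.png",np.hstack([crop("scene",195,225),crop("top",125,170)]))
for c in("scene","top"): print(c,proj(c,[[.448,.001,.04]]).round(0),proj(c,P).round(0),env.search_frame("pot",c)[:1])
E
```

```text
[0.44845169 0.07170851 0.01209745] [ 0.68826644 -0.62343344  0.3133488 ]
scene [[259. 292.]] [[237. 315.]] [{'location': [0.454, -0.0023, 0.0217], 'p': 0.82}]
top [[184. 230.]] [[158. 223.]] [{'location': [0.4507, 0.0007, 0.0227], 'p': 0.86}]
```

View pics/crop1.png

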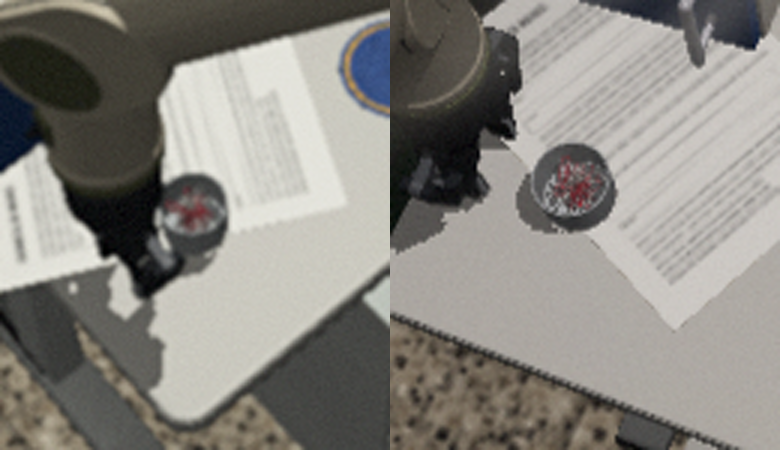

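The crops show the fingers in front of an upright pot: scene crop (193,213), top crop (572,187). There is a clear gap between them. I'll approach at 0.03 m/s.

>>> drive_tool([
  {"fingers":47,"dp":[0.075,-0.1,0],"turn":[0,0,0]},
  {"fingers":47,"dp":[0,-0.1,0],"turn":[0,0,0]},
  {"fingers":47,"dp":[0,-0.1,0],"turn":[0,0,0]},
  {"fingers":47,"dp":[0,-0.1,0],"turn":[0,0,0]},
  {"fingers":47,"dp":[0,-0.075,0],"turn":[0,0,0]},
  {"fingers":47,"dp":[0,-0.075,0],"turn":[0,0,0]},
  {"fingers":47,"dp":[0,-0.075,0],"turn":[0,0,0]},
  {"fingers":47,"dp":[0,-0.075,0],"turn":[0,0,0]},
  {"fingers":47,"dp":[0,-0.075,0],"turn":[0,0,0]},
  {"fingers":47,"dp":[0,-0.075,0],"turn":[0,0,0]},
])

```text
time: 5.2
tool_pos: [0.4508, 0.0373, 0.0113]
tool_rot: [-0.5, 0.5, -0.5, 0.5]
ft_force: [-0.3, -0.1, -0.1]
gripper_width: 0.0404
```

>>> drive_tool([
  {"fingers":47,"dp":[0,-0.075,0],"turn":[0,0,0]},
  {"fingers":47,"dp":[0,-0.075,0],"turn":[0,0,0]},
  {"fingers":47,"dp":[0,-0.075,0],"turn":[0,0,0]},
  {"fingers":47,"dp":[0,-0.075,0],"turn":[0,0,0]},
  {"fingers":47,"dp":[0,-0.075,0],"turn":[0,0,0]},
  {"fingers":47,"dp":[0,-0.075,0],"turn":[0,0,0]},
  {"fingers":47,"dp":[0,-0.075,0],"turn":[0,0,0]},
  {"fingers":47,"dp":[0,-0.075,0],"turn":[0,0,0]},
  {"fingers":47,"dp":[0,-0.075,0],"turn":[0,0,0]},
  {"fingers":47,"dp":[0,-0.075,0],"turn":[0,0,0]},
])

```text
time: 6.2
tool_pos: [0.4509, 0.0073, 0.0113]
tool_rot: [0.499, -0.5, 0.501, -0.5]
ft_force: [-0.4, 2.2, 0.5]
gripper_width: 0.0401
```

```bash
python3 - <<'E'
from h import *
s=env.read_state(); print(s["tool_pos"],s["ft_force"])
for c in("scene","top"): im=env.read_camera(c);print(c,env.search_frame("pot",c)[:1])
E
```

```text
[0.45088219 0.00732264 0.01134107] [-0.37097345  2.19527579  0.48910698]
scene [{'location': [0.4514, -0.048, 0.0178], 'p': 0.52}]
top [{'location': [0.4545, -0.0241, 0.0239], 'p': 0.75}]
```

Contact is clean at 2.2 N, with the pot about 32 mm ahead of the TCP. I'll go on at 0.05 m/s.

>>> drive_tool([
  {"fingers":47,"dp":[0,-0.1,0],"turn":[0,0,0]},
  {"fingers":47,"dp":[0,-0.125,0],"turn":[0,0,0]},
  {"fingers":47,"dp":[0,-0.125,0],"turn":[0,0,0]},
  {"fingers":47,"dp":[0,-0.125,0],"turn":[0,0,0]},
  {"fingers":47,"dp":[0,-0.125,0],"turn":[0,0,0]},
  {"fingers":47,"dp":[0,-0.125,0],"turn":[0,0,0]},
  {"fingers":47,"dp":[0,-0.125,0],"turn":[0,0,0]},
  {"fingers":47,"dp":[0,-0.125,0],"turn":[0,0,0]},
  {"fingers":47,"dp":[0,-0.125,0],"turn":[0,0,0]},
  {"fingers":47,"dp":[0,-0.125,0],"turn":[0,0,0]},
])

```text
time: 7.4
tool_pos: [0.4509, -0.0419, 0.0113]
tool_rot: [0.499, -0.5, 0.501, -0.499]
ft_force: [-0.1, 2.3, 0.3]
gripper_width: 0.0402
```

>>> drive_tool([
  {"fingers":47,"dp":[0,-0.125,0],"turn":[0,0,0]},
  {"fingers":47,"dp":[0,-0.125,0],"turn":[0,0,0]},
  {"fingers":47,"dp":[0,-0.125,0],"turn":[0,0,0]},
  {"fingers":47,"dp":[0,-0.125,0],"turn":[0,0,0]},
  {"fingers":47,"dp":[0,-0.125,0],"turn":[0,0,0]},
  {"fingers":47,"dp":[0,-0.125,0],"turn":[0,0,0]},
  {"fingers":47,"dp":[0,-0.125,0],"turn":[0,0,0]},
  {"fingers":47,"dp":[0,-0.125,0],"turn":[0,0,0]},
  {"fingers":47,"dp":[0,-0.125,0],"turn":[0,0,0]},
  {"fingers":47,"dp":[0,-0.125,0],"turn":[0,0,0]},
])

```text
time: 8.4
tool_pos: [0.4508, -0.0918, 0.0113]
tool_rot: [-0.499, 0.5, -0.5, 0.5]
ft_force: [0.2, 2.1, 0.5]
gripper_width: 0.04
```

>>> drive_tool([
  {"fingers":47,"dp":[0,-0.125,0],"turn":[0,0,0]},
  {"fingers":47,"dp":[0,-0.125,0],"turn":[0,0,0]},
  {"fingers":47,"dp":[0,-0.125,0],"turn":[0,0,0]},
  {"fingers":47,"dp":[0,-0.125,0],"turn":[0,0,0]},
  {"fingers":47,"dp":[0,-0.125,0],"turn":[0,0,0]},
  {"fingers":47,"dp":[0,-0.125,0],"turn":[0,0,0]},
  {"fingers":47,"dp":[0,-0.125,0],"turn":[0,0,0]},
  {"fingers":47,"dp":[0,-0.125,0],"turn":[0,0,0]},
  {"fingers":47,"dp":[0,-0.1,0],"turn":[0,0,0]},
  {"fingers":47,"dp":[0,-0.05,0],"turn":[0,0,0]},
])

```text
time: 9.4
tool_pos: [0.4508, -0.1379, 0.0113]
tool_rot: [0.499, -0.501, 0.501, -0.499]
ft_force: [-0.2, 3.1, -0.1]
gripper_width: 0.0397
```

```bash
python3 - <<'E'
from h import *
s=env.read_state(); print(s["tool_pos"],s["ft_force"])
for c in("scene","top"): 
    im=env.read_camera(c);cv2.imwrite(f"pics/{c}2.png",im[:,:,::-1]);print(c,[(q,env.search_frame(q,c)[:1]) for q in ("pot","mat")])
a=cv2.imread("pics/scene2.png")[190:320,200:400]; b=cv2.imread("pics/top2.png")[190:340,180:380]
cv2.imwrite("pics/crop2.png",np.hstack([cv2.resize(a,(400,300)),cv2.resize(b,(400,300))]))
E
```

```text
[ 0.45083804 -0.13792587  0.01130425] [-0.16636466  3.12519309 -0.07219272]
scene [('pot', []), ('mat', [{'location': [0.4444, -0.249, 0.0053], 'p': 0.58}])]
top [('pot', [{'location': [0.4507, -0.1703, 0.019], 'p': 0.6}]), ('mat', [{'location': [0.4486, -0.237, -0.001], 'p': 0.77}])]
```

View pics/crop2.png

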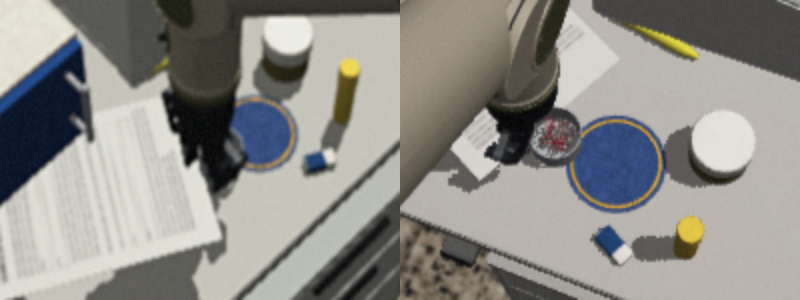

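The pot is centred in the cradle at the mat's edge: top crop (553,135), mat (615,163). About 68 mm is left.

>>> drive_tool([
  {"fingers":47,"dp":[0,-0.1,0],"turn":[0,0,0]},
  {"fingers":47,"dp":[0,-0.1,0],"turn":[0,0,0]},
  {"fingers":47,"dp":[0,-0.1,0],"turn":[0,0,0]},
  {"fingers":47,"dp":[0,-0.1,0],"turn":[0,0,0]},
  {"fingers":47,"dp":[0,-0.1,0],"turn":[0,0,0]},
  {"fingers":47,"dp":[0,-0.1,0],"turn":[0,0,0]},
  {"fingers":47,"dp":[0,-0.1,0],"turn":[0,0,0]},
  {"fingers":47,"dp":[0,-0.1,0],"turn":[0,0,0]},
  {"fingers":47,"dp":[0,-0.1,0],"turn":[0,0,0]},
  {"fingers":47,"dp":[0,-0.1,0],"turn":[0,0,0]},
])

```text
time: 10.7
tool_pos: [0.4508, -0.1778, 0.0113]
tool_rot: [-0.499, 0.501, -0.501, 0.5]
ft_force: [0.2, 1.9, 0.8]
gripper_width: 0.04
```

>>> drive_tool([
  {"fingers":47,"dp":[0,-0.1,0],"turn":[0,0,0]},
  {"fingers":47,"dp":[0,-0.1,0],"turn":[0,0,0]},
  {"fingers":47,"dp":[0,-0.1,0],"turn":[0,0,0]},
  {"fingers":47,"dp":[0,-0.1,0],"turn":[0,0,0]},
  {"fingers":47,"dp":[0,-0.1,0],"turn":[0,0,0]},
  {"fingers":47,"dp":[0,-0.1,0],"turn":[0,0,0]},
  {"fingers":47,"dp":[0,-0.05,0],"turn":[0,0,0]},
  {"fingers":47,"dp":[0,0,0],"turn":[0,0,0]},
])

```text
time: 11.5
tool_pos: [0.4509, -0.204, 0.0113]
tool_rot: [0.499, -0.501, 0.501, -0.499]
ft_force: [0.5, -0.6, -0.0]
gripper_width: 0.0401
```

>>> drive_tool([
  {"fingers":47,"dp":[0,0.05,0],"turn":[0,0,0]},
  {"fingers":47,"dp":[0,0.2,0],"turn":[0,0,0]},
  {"fingers":47,"dp":[0,0.5,0],"turn":[0,0,0]},
  {"fingers":47,"dp":[0,0.7,0],"turn":[0,0,0]},
  {"fingers":47,"dp":[0,0.2,0.5],"turn":[0,0,0.3]},
  {"fingers":47,"dp":[0,0,0.9],"turn":[0,0,1]},
  {"fingers":47,"dp":[0,0,0.9],"turn":[0,0,1]},
  {"fingers":47,"dp":[0,0,0.9],"turn":[0,0,1]},
  {"fingers":47,"dp":[0,0,0.9],"turn":[0,0,1]},
  {"fingers":47,"dp":[0,0,0.5],"turn":[0,0,1]},
])

```text
time: 12.5
tool_pos: [0.4517, -0.1369, 0.1982]
tool_rot: [0.632, -0.316, 0.319, -0.632]
ft_force: [0.7, -0.6, -0.0]
gripper_width: 0.0403
```

```bash
python3 - <<'E'
from h import *
s=env.read_state(); print(s["tool_pos"],s["ft_force"],s["joint_positions"])
for c in("scene","top"): 
    im=env.read_camera(c);cv2.imwrite(f"pics/{c}3.png",im[:,:,::-1]);print(c,[(q,[(np.round(d["location"],3).tolist(),round(d["p"],2)) for d in env.search_frame(q,c)[:2]]) for q in ("pot","mat","handle_top")])
a=cv2.imread("pics/scene3.png")[190:340,200:400]; b=cv2.imread("pics/top3.png")[190:340,180:380]
cv2.imwrite("pics/crop3.png",np.hstack([cv2.resize(a,(400,300)),cv2.resize(b,(400,300))]))
E
```

```text
[ 0.45168476 -0.13687003  0.19817002] [ 0.68635781 -0.61946921 -0.00357086] [ 0.91076054  0.06178001 -0.72839739  1.86556648  0.04504479  1.22714761
  0.80793925]
scene [('pot', [([0.454, -0.235, 0.024], 0.93)]), ('mat', [([0.438, -0.223, 0.001], 0.91), ([0.601, 0.015, 0.098], 0.64)]), ('handle_top', [([0.601, 0.013, 0.099], 0.88)])]
top [('pot', [([0.453, -0.235, 0.021], 0.78)]), ('mat', [([0.445, -0.248, 0.002], 0.79)]), ('handle_top', [])]
```

View pics/crop3.png

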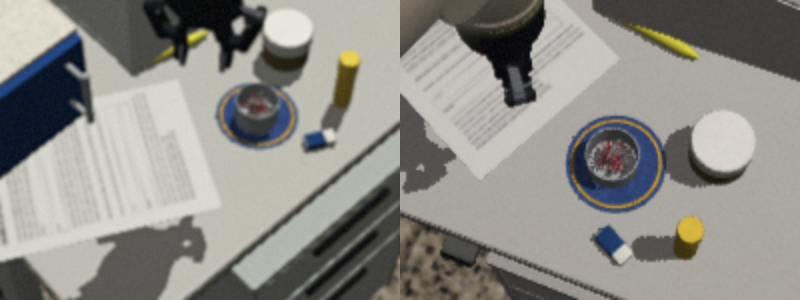

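The pot stands upright on the mat at (0.4535,-0.235), against the mat's (0.452,-0.239). In the top crop the pot is at (610,157) and the mat at (615,163). The neighbours are untouched. Next, above the handle with the jaws along the door.

>>> drive_tool([
  {"fingers":60,"dp":[0.29,0.212,0],"turn":[0,0,0.84]},
  {"fingers":60,"dp":[0.29,0.212,0],"turn":[0,0,0.84]},
  {"fingers":60,"dp":[0.29,0.212,0],"turn":[0,0,0.84]},
  {"fingers":60,"dp":[0.29,0.212,0],"turn":[0,0,0.84]},
  {"fingers":60,"dp":[0.29,0.212,0],"turn":[0,0,0.84]},
  {"fingers":60,"dp":[0.29,0.212,0],"turn":[0,0,0.84]},
  {"fingers":60,"dp":[0.29,0.212,0],"turn":[0,0,0.84]},
  {"fingers":60,"dp":[0.29,0.212,0],"turn":[0,0,0.84]},
  {"fingers":60,"dp":[0.29,0.212,0],"turn":[0,0,0.84]},
  {"fingers":60,"dp":[0.29,0.212,0],"turn":[0,0,0.84]},
])

```text
time: 13.9
tool_pos: [0.567, -0.0522, 0.1944]
tool_rot: [-0.706, -0.026, 0.027, 0.707]
ft_force: [0.3, 0.0, -0.2]
gripper_width: 0.0513
```

>>> drive_tool([
  {"fingers":60,"dp":[0,0,-0.6],"turn":[0,0,0]},
  {"fingers":60,"dp":[0,0,-0.6],"turn":[0,0,0]},
  {"fingers":60,"dp":[0,0,-0.3],"turn":[0,0,0]},
  {"fingers":60,"dp":[0,0,0],"turn":[0,0,0]},
])

```text
time: 14.3
tool_pos: [0.5656, -0.0525, 0.1333]
tool_rot: [-0.706, -0.024, 0.026, 0.707]
ft_force: [-0.4, -0.1, -0.3]
gripper_width: 0.0508
```

```bash
python3 - <<'E'
from h import *
s=env.read_state(); print(s["tool_pos"],s["tool_rot"],s["ft_force"],s["joint_positions"].round(2))
for c in("scene","top"): 
    im=env.read_camera(c);cv2.imwrite(f"pics/{c}4.png",im[:,:,::-1]); print(proj(c,s["tool_pos"]))
a=cv2.imread("pics/scene4.png")[165:285,170:290]; b=cv2.imread("pics/top4.png")[100:220,160:280]
cv2.imwrite("pics/crop4.png",np.hstack([cv2.resize(a,(400,400)),cv2.resize(b,(400,400))]))
E
```

```text
[ 0.56562335 -0.05254675  0.13332975] [-0.70627023 -0.0237977   0.02635983  0.70705106] [-0.35609068 -0.12438152 -0.27411307] [ 0.71  0.41 -0.85  1.7   0.33  1.19  1.41]
[[243.77040943 228.16436995]]
[[223.16687823 173.87871344]]
```

View pics/crop4.png

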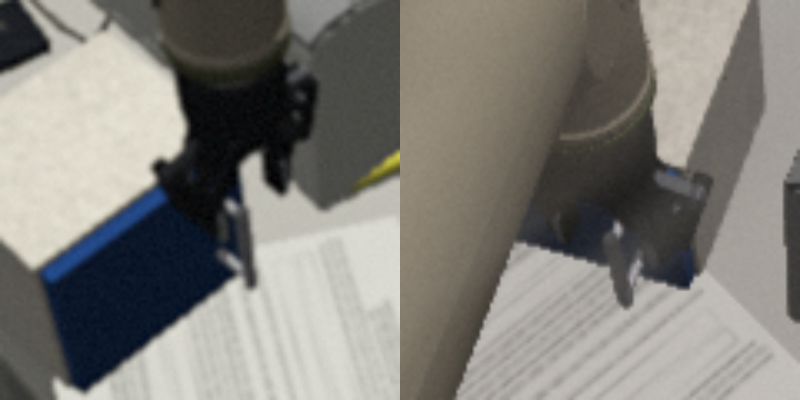

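The bar, at scene crop (245,245) and top crop (622,262), is between the open fingers. I'll lower and grip it.

>>> drive_tool([
  {"fingers":60,"dp":[0.05,0,-0.4],"turn":[0,0,0]},
  {"fingers":60,"dp":[0,0,-0.3],"turn":[0,0,0]},
  {"fingers":60,"dp":[0,0,0],"turn":[0,0,0]},
  {"fingers":0,"dp":[0,0,0],"turn":[0,0,0]},
  {"fingers":0,"dp":[0,0,0],"turn":[0,0,0]},
  {"fingers":0,"dp":[0,0,0],"turn":[0,0,0]},
  {"fingers":0,"dp":[0,0,0],"turn":[0,0,0]},
  {"fingers":0,"dp":[0,0,0],"turn":[0,0,0]},
  {"fingers":0,"dp":[0,0,0],"turn":[0,0,0]},
], newtons=30)

```text
time: 15.3
tool_pos: [0.569, -0.0492, 0.108]
tool_rot: [-0.705, -0.026, 0.026, 0.708]
ft_force: [-1.8, 8.9, 0.4]
gripper_width: 0.0098
```

```bash
python3 - <<'E'
from h import *
s=env.read_state(); print(s["tool_pos"],s["ft_force"],s["gripper_width"])
# arc: hinge front-face point, handle relative
h=np.array([.593,.092]); p=np.array(s["tool_pos"][:2]); r=p-h; print("r",r,np.hypot(*r))
d=.069; N=24
pts=[]
for k in range(N+1):
    a=-d*k; c,q=np.cos(a),np.sin(a); pts.append(h+np.array([c*r[0]-q*r[1],q*r[0]+c*r[1]]))
print((np.diff(pts,axis=0)/.04).round(2).tolist(), pts[-1], "turn",-d/.12)
E
```

```text
[ 0.56900009 -0.04919617  0.10799434] [-1.82429054  8.91286728  0.38130446] 0.009789991412735212
r [-0.02399991 -0.14119617] 0.14322134749629686
[[-0.24, 0.05], [-0.24, 0.07], [-0.23, 0.08], [-0.23, 0.1], [-0.22, 0.11], [-0.21, 0.13], [-0.2, 0.14], [-0.19, 0.16], [-0.18, 0.17], [-0.17, 0.18], [-0.15, 0.19], [-0.14, 0.2], [-0.13, 0.21], [-0.11, 0.22], [-0.1, 0.23], [-0.08, 0.23], [-0.06, 0.24], [-0.05, 0.24], [-0.03, 0.25], [-0.01, 0.25], [0.0, 0.25], [0.02, 0.25], [0.04, 0.24], [0.05, 0.24]] [0.45435844 0.12792873] turn -0.5750000000000001
```

The handle is held, with an opening of 9.8 mm. Now the arc, starting with six rows to check the force.

>>> drive_tool([
  {"fingers":0,"dp":[-0.25,0.1,0],"turn":[0,0,-0.575]},
  {"fingers":0,"dp":[-0.246,0.085,0],"turn":[0,0,-0.575]},
  {"fingers":0,"dp":[-0.241,0.084,0],"turn":[0,0,-0.575]},
  {"fingers":0,"dp":[-0.235,0.1,0],"turn":[0,0,-0.575]},
  {"fingers":0,"dp":[-0.227,0.116,0],"turn":[0,0,-0.575]},
  {"fingers":0,"dp":[-0.219,0.131,0],"turn":[0,0,-0.575]},
])

```text
time: 15.9
tool_pos: [0.5126, -0.0267, 0.108]
tool_rot: [-0.696, 0.121, -0.122, 0.697]
ft_force: [4.1, 4.8, -2.3]
gripper_width: 0.0096
```

>>> drive_tool([
  {"fingers":0,"dp":[-0.209,0.146,0],"turn":[0,0,-0.575]},
  {"fingers":0,"dp":[-0.198,0.16,0],"turn":[0,0,-0.575]},
  {"fingers":0,"dp":[-0.187,0.174,0],"turn":[0,0,-0.575]},
  {"fingers":0,"dp":[-0.175,0.186,0],"turn":[0,0,-0.575]},
  {"fingers":0,"dp":[-0.161,0.198,0],"turn":[0,0,-0.575]},
  {"fingers":0,"dp":[-0.147,0.208,0],"turn":[0,0,-0.575]},
  {"fingers":0,"dp":[-0.132,0.218,0],"turn":[0,0,-0.575]},
])

```text
time: 16.6
tool_pos: [0.4649, 0.0251, 0.108]
tool_rot: [-0.646, 0.283, -0.285, 0.648]
ft_force: [8.1, 4.6, -8.7]
gripper_width: 0.0103
```

>>> drive_tool([
  {"fingers":0,"dp":[-0.117,0.226,0],"turn":[0,0,-0.575]},
  {"fingers":0,"dp":[-0.101,0.234,0],"turn":[0,0,-0.575]},
  {"fingers":0,"dp":[-0.085,0.24,0],"turn":[0,0,-0.575]},
  {"fingers":0,"dp":[-0.068,0.246,0],"turn":[0,0,-0.575]},
  {"fingers":0,"dp":[-0.051,0.25,0],"turn":[0,0,-0.575]},
  {"fingers":0,"dp":[-0.034,0.253,0],"turn":[0,0,-0.575]},
])

```text
time: 17.2
tool_pos: [0.4471, 0.0824, 0.108]
tool_rot: [-0.574, 0.41, -0.413, 0.576]
ft_force: [10.6, 1.0, -9.2]
gripper_width: 0.0099
```

```bash
python3 - <<'E'
from h import *
s=env.read_state(); p=np.array(s["tool_pos"]); print(p,s["ft_force"].round(1),s["gripper_width"],s["joint_positions"].round(2))
r=p[:2]-[.593,.097]; print(np.hypot(*r), "theta",(np.arctan2(-.146,-.024)-np.arctan2(r[1],r[0]))%(2*np.pi))
E
```

```text
[0.44711439 0.08238876 0.10802684] [10.6  1.  -9.2] 0.009877673765578392 [ 0.5   0.14 -0.82  2.01  0.12  1.03 -0.05]
0.1466154781684103 theta 1.3080473196361955
```

>>> drive_tool([
  {"fingers":0,"dp":[0.0,0.254,0],"turn":[0,0,-0.575]},
  {"fingers":0,"dp":[0.02,0.255,0],"turn":[0,0,-0.575]},
  {"fingers":0,"dp":[0.03,0.254,0],"turn":[0,0,-0.575]},
  {"fingers":0,"dp":[0.045,0.252,0],"turn":[0,0,-0.575]},
  {"fingers":0,"dp":[0.055,0.25,0],"turn":[0,0,-0.575]},
  {"fingers":0,"dp":[0,0,0],"turn":[0,0,0]},
])

```text
time: 17.8
tool_pos: [0.4513, 0.134, 0.1079]
tool_rot: [-0.497, 0.503, -0.503, 0.497]
ft_force: [-6.0, 2.3, 8.1]
gripper_width: 0.0098
```

```bash
python3 - <<'E'
from h import *
s=env.read_state(); p=np.array(s["tool_pos"]); print(p,s["ft_force"].round(1),s["gripper_width"],s["joint_positions"].round(2))
r=p[:2]-[.593,.097]; print(np.hypot(*r), "theta",(np.arctan2(-.146,-.024)-np.arctan2(r[1],r[0]))%(2*np.pi))
for c in("scene","top"): 
    im=env.read_camera(c);cv2.imwrite(f"pics/{c}5.png",im[:,:,::-1])
a=cv2.imread("pics/scene5.png")[140:380,120:360]; b=cv2.imread("pics/top5.png")[60:300,100:340]
cv2.imwrite("pics/crop5.png",np.hstack([cv2.resize(a,(400,400)),cv2.resize(b,(400,400))]))
E
```

```text
[0.4512698  0.13401184 0.10787679] [-6.   2.3  8.1] 0.00979207446138695 [ 0.38  0.19 -0.82  1.97  0.16  1.05 -0.52]
0.14648319810377056 theta 1.6633081949665254
```

View pics/crop5.png

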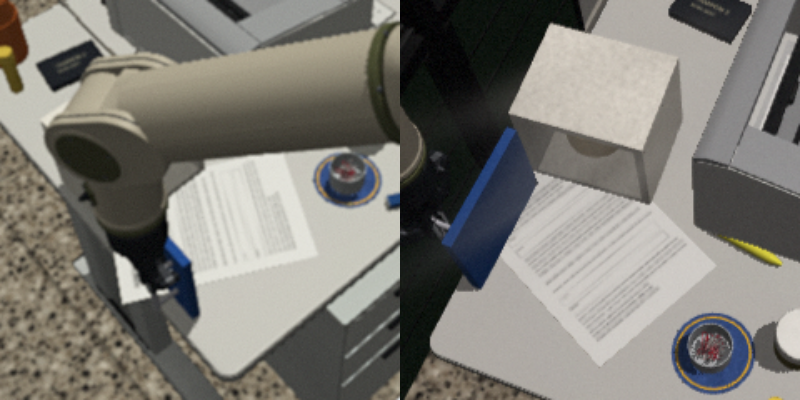

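The door stands at about 95° (top crop: door from (515,135) to (465,265)) and the pot is still on the mat. I'll release and rise.

>>> drive_tool([
  {"fingers":50,"dp":[0,0,0],"turn":[0,0,0]},
  {"fingers":50,"dp":[0,0,0],"turn":[0,0,0]},
  {"fingers":50,"dp":[0,0,0],"turn":[0,0,0]},
  {"fingers":50,"dp":[0,0,0],"turn":[0,0,0]},
  {"fingers":50,"dp":[0,0,0],"turn":[0,0,0]},
  {"fingers":50,"dp":[0,0,0.4],"turn":[0,0,0]},
  {"fingers":50,"dp":[0,0,0.7],"turn":[0,0,0]},
  {"fingers":50,"dp":[0,0,0.8],"turn":[0,0,0]},
  {"fingers":50,"dp":[0,0,0.8],"turn":[0,0,0]},
  {"fingers":50,"dp":[0,0,0.5],"turn":[0,0,0]},
])

```text
time: 18.9
tool_pos: [0.4521, 0.1324, 0.2377]
tool_rot: [0.496, -0.503, 0.504, -0.497]
ft_force: [-0.0, 0.1, 0.6]
gripper_width: 0.043
```

>>> drive_tool([
  {"fingers":50,"dp":[-0.3,-0.8,0],"turn":[0,0,0]},
  {"fingers":50,"dp":[-0.3,-0.8,0],"turn":[0,0,0]},
  {"fingers":50,"dp":[-0.3,-0.8,0],"turn":[0,0,0]},
  {"fingers":50,"dp":[-0.3,-0.8,0],"turn":[0,0,0]},
  {"fingers":50,"dp":[0,0,0],"turn":[0,0,0]},
  {"fingers":50,"dp":[0,0,0],"turn":[0,0,0]},
])

```text
time: 19.5
tool_pos: [0.4035, 0.0038, 0.2355]
tool_rot: [0.496, -0.504, 0.504, -0.496]
ft_force: [-0.7, 0.5, -0.1]
gripper_width: 0.0427
```

```bash
python3 - <<'E'
from h import *
s=env.read_state(); print(s["time"],s["tool_pos"],s["ft_force"].round(1),s["gripper_width"])
for c in("scene","top"): 
    im=env.read_camera(c);cv2.imwrite(f"pics/{c}6.png",im[:,:,::-1]);print(c,[(q,[(np.round(d["location"],3).tolist(),round(d["p"],2)) for d in env.search_frame(q,c)[:1]]) for q in ("pot","mat","jar","glue","eraser")])
a=cv2.imread("pics/scene6.png")[140:380,150:400]; b=cv2.imread("pics/top6.png")[90:330,110:360]
cv2.imwrite("pics/crop6.png",np.hstack([cv2.resize(a,(400,384)),cv2.resize(b,(400,384))]))
E
```

```text
19.5 [0.40354947 0.0038396  0.23547587] [-0.7  0.5 -0.1] 0.042737728480706214
scene [('pot', [([0.454, -0.235, 0.024], 0.75)]), ('mat', [([0.438, -0.225, 0.0], 0.61)]), ('jar', [([0.49, -0.308, 0.017], 0.68)]), ('glue', [([0.482, 0.097, 0.112], 0.72)]), ('eraser', [])]
top [('pot', [([0.451, -0.236, 0.021], 0.58)]), ('mat', [([0.444, -0.246, -0.002], 0.92)]), ('jar', [([0.488, -0.342, 0.06], 0.9)]), ('glue', [([0.384, -0.343, 0.092], 0.57)]), ('eraser', [([0.364, -0.266, 0.011], 0.51)])]
```

View pics/crop6.png

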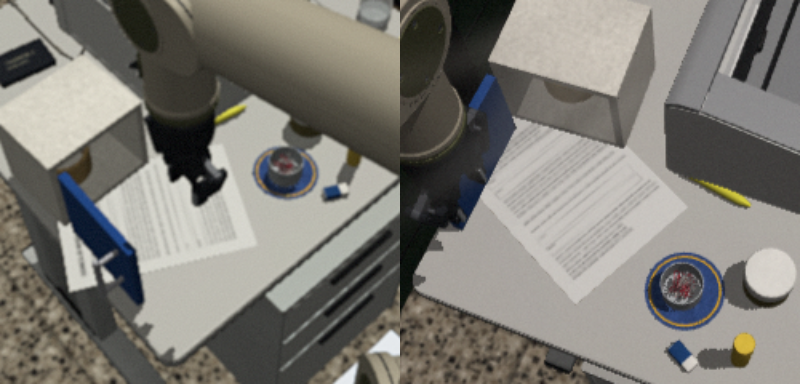

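The door stays open, with its handle at scene crop (105,258). The pot is on the mat and the gripper is clear. I'll check the door angle from the pixels and hand in if it is sound.

```bash
python3 - <<'E'
from h import *
f=lambda u,v:(150+u*.625,140+v*.625)
a=ray("scene",f(60,177),.155);b=ray("scene",f(129,254),.155); print(a,b)
d=(b-a)[:2]; th=(np.arctan2(-1,0)+.075-np.arctan2(d[1],d[0]))%(2*np.pi); print(np.hypot(*d),np.degrees(th))
if 1.52<th<1.85: env.close_job(); print("handed in")
E
```

```text
[0.58676045 0.09401538 0.155     ] [0.41995426 0.09596431 0.155     ]
0.1668175817507683 94.96658495987418
the job is handed in; nothing more can be done
handed in
```

The pot is on the blue mat and the cabinet door is open to about 95°. I handed the job in at about 20 s of the 58 s allowed.

- **Pot:** I pushed it along between half-open fingers, touching it at 0.03 m/s and pushing at up to 0.05 m/s. The pushing-force readings I saw were at most about 3.1 N. It stands upright at about (0.453, -0.235), within about 5 mm of the mat centre I measured at the start, and the slack is 26 mm.
- **Door:** I then gripped the handle and swung the door along its arc. My last checks gave 95.0° from the picture and 1.66 rad (95°) from the tool's path. It stayed open after release, and the swing kept well clear of the pot.
- **Neighbours:** The top camera found the jar, glue stick and eraser within 3 mm of where they started.
- **Checks that disagreed:**
  - **Mat:** the networks' late readings for the mat were off by up to about 20 mm, because the pot partly hides it.
  - **Scene camera:** in the last scene picture it misread the glue stick and missed the eraser. It also read the jar low, where the arm partly hid it.

The last force reading was about zero, with the gripper clear of everything.

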